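Find the loose tin in the cedar box

ROBOT

A 7-joint arm with a two-finger parallel gripper is mounted at the origin on the work surface. World frame = base frame: x ahead of the robot, y to its left, z up, the work surface at z = 0. Lengths are in m, angles in rad, forces in N, time in s.
With the tool pointing down it reaches from about 0.4 to 0.85 m from the base axis. Payload 10.4 kg.
Tool frame: the origin (TCP) lies on the centre line of the jaws, within the pads' length; the fingertips stand 17 mm ahead of it and the grasp point (between the pads) lies 2 mm behind it; z points along the fingers, y is the line along which they close (so a half turn about z gives the same grasp; the last joint's range is limited). The gripper opens to 85 mm and grips with 20 to 120 N. Pads are 22 mm wide; open, the fingers measure 114 mm over their backs; the gripper's body (76 mm by 85 mm) begins 54 mm behind the grasp point. The pads swing forward as they close: fully open they stand 13 mm farther back than shut.
Start: joints at [1.261, 0.332, -0.065, 1.46, 0.022, 1.35, -0.088], TCP at [0.177, -0.599, 0.248] pointing down, gripper open.
Joint ranges: [-2.6, 2.6], [-0.5, 2.12], [-1.47, 1.34], [0.16, 2.42], [-1.27, 4.41], [0.06, 2.06], [-2.6, 2.6]. Speed limits (rad/s): [2.22, 2.22, 2.79, 2.79, 3.14, 3.14, 3.14].

INTERFACE

Orientations are given as a unit quaternion [x, y, z, w].
In Python, from workcell import sensors, imaging, order, spotter gives the robot as it stands. The module is installed in compiled form; this text tells all that it offers.
- The arm moves only by the shell command python3 -m inch 'ROWS' [FORCE]. ROWS is JSON, a list that holds one entry, the list of rows, each a list of 7 numbers: the shift along the tool's x, y, z in m, then the turn, a rotation vector about the tool's x, y, z in rad, then the closure, from -1 (fully open) to 1 (shut). In form: [[[x, y, z, ax, ay, az, hand], ...]]. A call has 1 to 10 rows; each row is the pose to reach, as a shift and turn from the pose commanded when the call began, along the tool's axes at that moment; what a row does not reach only later rows make up. A row lasts 1/10 s, in which the tool goes at most 50 mm and 8.59 degrees, less where a joint would pass 70% of its speed; a pose out of reach is approached as far as the arm can. A call with a gripper value outside its range is refused whole. The fingers move at their own pace and stop on an object; FORCE is the grip in N (left out, the last holds). Time passes only in rows, so rows that repeat a pose let the fingers close. It gives the time, the measured TCP pose, the force, the opening and the grip force at its end, in the units of the state.
- sensors.get_obs(): the state, without advancing time (a new reading comes with each control period).
- imaging.camera(name): name is "scene" or "top" or "wrist"; returns the picture (480x640x3 uint8, blue, green, red); there is no depth.
- imaging.calibration(name): a dict with "mtx" (3x3 intrinsics, pixels), "R" (3x3) and "t" (3): a world point X has camera coordinates R X + t; the wrist camera has in their place "tool_from_camera" (4x4, takes a point from camera to tool coordinates, whose origin is the TCP and whose axes are the flange's). Camera axes: x right, y down, z forward; pixel columns grow to the right and rows downward; lengths in m; the calibration is good to about 2 mm. A picture is of the moment at which its call begins: read the wrist's pose just before it. calibration takes no time and is no camera call.
- order.hand_in(): hands the job in; it is judged then, once.
Trained networks look in the newest picture that a camera, given by its name, has taken for a name from the list of things; names that differ only in an ending like _2 or _b are one class to them, and where a whole thing is asked for, a point or a joint stands for the part that bears it (a point fixed in the world has none). Each returns a list of dicts, best first, with "conf" (0 to 1); they miss things now and then, are a little off and sometimes report something else, mostly with a low value. They report only what shows in the picture. A call takes as long as a camera call. They do not tell look-alikes from the thing itself.
- spotter.look_for(label, camera): "pixel" ([column, row] in pixels, amid what is visible of it).
The state is a dict: "clock": time; "joint_pos": joint angles; "joint_velocities": joint speeds; "tau": joint torques, N m; "position": TCP position; "ee_rot": TCP orientation; "ft_force": force on the tool from outside, world axes, zero at the start; "torque": the same for the moment, N m; "grip_width": opening from 0.0 (shut) to 1.0 (fully open); "grasp_force": force on a finger pad.
Only numpy, scipy, OpenCV 4.12 (cv2) and the standard library are available. Lean on these libraries where they do the work, as an engineer would, in place of code of your own. Each camera call takes 0.05 s, during which the arm holds its last target. There are 200 camera calls.

TASK

Two of the three tins in the open cedar box are fastened to its floor and one has come off its mount: feel gently for which one is loose, lift it out and set it down gently, upright, in the steel tray. Then close the flap of the box fully. Leave the two fastened tins in place and do not disturb the jar, the torch and the finger splint.

Things in the scene. Friction and masses are not known exactly. Their poses are not given: they have to be found in the camera images.
- box_in (a point): Cedar box hung low on a plywood upstand just above the bench, mouth up; outside 160 (x) by 340 (y) by 70 high, walls and floor 8 thick. This point is the centre of its inner floor; x points away from the robot to the hinge side, y along the row of tins to the left, z up. The rim is 62 above this point, the fixed upstand behind the far wall ends lower than the rim.
- flap (a joint): Flap lid of the box on a hinge along the far top edge; 0 = shut flat on the rim, grows as it opens, 1.57 = upright, 1.9 = open stop. The hinge is stiff: the flap stays at any angle it is left at and is moved by 2 to 4 N at its free edge.
- flap_hinge (a point): Hinge axis of the flap, at the middle of its length (80 beyond the box centre in box x, 62.5 above the inner floor). The axis runs along box y. The flap is a plain board 176 from hinge to free edge, 340 long, 10 thick; its inner face passes through the hinge axis (lying on the rim when shut) and its outer face is the top one when shut, the one away from the robot when open.
- flap_edge (a point): Middle of the free edge of the flap, half-way through its thickness; when shut it overhangs the near wall of the box by 16. x along the flap from the edge to the hinge, z out of its outer face.
- tin_left_centre (a point): The left one (greatest box y) of three alike round aluminium tins with push-fit lids, diameter 45, height 48, 60 to 130 g, in a row 100 apart along the middle of the box floor. This point is on its axis, half-way up; z points up out of the lid. Whether it is the loose one differs each time and cannot be seen.
- tin_middle_centre (a point): The middle one of three alike round aluminium tins with push-fit lids, diameter 45, height 48, 60 to 130 g, in a row 100 apart along the middle of the box floor. This point is on its axis, half-way up; z points up out of the lid. Whether it is the loose one differs each time and cannot be seen.
- tin_right_centre (a point): The right one of three alike round aluminium tins with push-fit lids, diameter 45, height 48, 60 to 130 g, in a row 100 apart along the middle of the box floor. This point is on its axis, half-way up; z points up out of the lid. Whether it is the loose one differs each time and cannot be seen.
- tin_left: The same left tin; origin at the centre of its underside. A fastened tin sits on a hidden stud: it has 1 to 2 mm of play and then does not give, sideways or upwards; the loose one slides on the floor at a push under 2 N and lifts out freely.
- tin_middle: The same middle tin; origin at the centre of its underside.
- tin_right: The same right tin; origin at the centre of its underside.
- tray_in (a point): Centre of the inner floor of the open stainless steel tray on the bench, 200 (x) by 140 (y) outside, 20 high, walls and floor 3 thick; x along its length, z up. It is loose, 450 g.
- jar: Closed blue plastic jar, diameter 64, height 75, standing left of the box; origin at its underside. Bystander.
- torch: White plastic torch lying on the bench, 117 long, 36 across its head; origin under its middle, x towards the head. Bystander.
- splint: Hard silicone finger splint, a dark channel 70 long, 26 wide, 14 high; origin under its centre. Bystander.
Not all that is in view belongs to the job. What is shaped like the tin_middle but yellow is not meant.

How it is judged:
On the way, in this order (a step that is already met when the one before it is completed fails the run):
1. one tin stands upright in the tray, let go (((x of tin_left_centre in the frame of tray_in between -0.085 and 0.085 m and y of tin_left_centre in the frame of tray_in between -0.055 and 0.055 m and z of tin_left_centre in the frame of tray_in between 0.018 and 0.03 m and angle between tin_left_centre's own z axis and vertical below 0.15 rad and contact force between the fingers and tin_left below 0.1 N) or (x of tin_middle_centre in the frame of tray_in between -0.085 and 0.085 m and y of tin_middle_centre in the frame of tray_in between -0.055 and 0.055 m and z of tin_middle_centre in the frame of tray_in between 0.018 and 0.03 m and angle between tin_middle_centre's own z axis and vertical below 0.15 rad and contact force between the fingers and tin_middle below 0.1 N) or (x of tin_right_centre in the frame of tray_in between -0.085 and 0.085 m and y of tin_right_centre in the frame of tray_in between -0.055 and 0.055 m and z of tin_right_centre in the frame of tray_in between 0.018 and 0.03 m and angle between tin_right_centre's own z axis and vertical below 0.15 rad and contact force between the fingers and tin_right below 0.1 N))), for 0.2 s.
2. the flap is shut (value of joint flap below 0.06 rad), for 0.2 s.
At the end, for the whole second after the job is handed in: One tin stands upright (within 0.15 rad) on the floor of the steel tray, released and at rest; the other two are within 8 mm of where they began in the box; the flap is shut (below 0.06 rad, about 10 mm at its free edge) (((x of tin_left_centre in the frame of tray_in between -0.085 and 0.085 m and y of tin_left_centre in the frame of tray_in between -0.055 and 0.055 m and z of tin_left_centre in the frame of tray_in between 0.018 and 0.03 m and angle between tin_left_centre's own z axis and vertical below 0.15 rad and contact force between the fingers and tin_left below 0.1 N and linear speed of tin_left below 0.02 m/s and distance of each of tin_middle_centre, tin_right_centre from where it was at the start of the episode below 0.008 m) or (x of tin_middle_centre in the frame of tray_in between -0.085 and 0.085 m and y of tin_middle_centre in the frame of tray_in between -0.055 and 0.055 m and z of tin_middle_centre in the frame of tray_in between 0.018 and 0.03 m and angle between tin_middle_centre's own z axis and vertical below 0.15 rad and contact force between the fingers and tin_middle below 0.1 N and linear speed of tin_middle below 0.02 m/s and distance of each of tin_left_centre, tin_right_centre from where it was at the start of the episode below 0.008 m) or (x of tin_right_centre in the frame of tray_in between -0.085 and 0.085 m and y of tin_right_centre in the frame of tray_in between -0.055 and 0.055 m and z of tin_right_centre in the frame of tray_in between 0.018 and 0.03 m and angle between tin_right_centre's own z axis and vertical below 0.15 rad and contact force between the fingers and tin_right below 0.1 N and linear speed of tin_right below 0.02 m/s and distance of each of tin_left_centre, tin_middle_centre from where it was at the start of the episode below 0.008 m)) and value of joint flap below 0.06 rad); the robot touches nothing.
It fails at once if a tin is dropped or thrown (moving faster than 0.6 m/s out of the fingers, a fall of about 2 cm) ((linear speed of tin_left above 0.6 m/s and contact force between the fingers and tin_left below 0.05 N) or (linear speed of tin_middle above 0.6 m/s and contact force between the fingers and tin_middle below 0.05 N) or (linear speed of tin_right above 0.6 m/s and contact force between the fingers and tin_right below 0.05 N)).
It fails at once if a fastened tin is torn off (two tins more than 15 mm from their places) (distance of each of tin_left_centre, tin_middle_centre from where it was at the start of the episode above 0.015 m or distance of each of tin_left_centre, tin_right_centre from where it was at the start of the episode above 0.015 m or distance of each of tin_middle_centre, tin_right_centre from where it was at the start of the episode above 0.015 m).
It fails at once if the blue jar is pushed more than 3 cm (distance of jar from where it was at the start of the episode above 0.03 m).
It fails at once if the torch is pushed more than 3 cm (distance of torch from where it was at the start of the episode above 0.03 m).
It fails at once if the finger splint is pushed more than 3 cm (distance of splint from where it was at the start of the episode above 0.03 m).
It also fails if it takes over 72 s, if anything falls off the work surface, if the arm or the gripper's body presses on something with over 40 N, if the wrist force passes 120 N, or if a joint passes its speed limit or range.

## Working session

There is one attempt and no reset: what is moved stays moved. The work goes in short steps, Python scripts to look and compute and a shell command to move; the robot and the scene stay as the last step left them, time stands still between calls to the robot, and variables do not carry over. Pictures are saved under pics/ and viewed, at most 10 in all, crops included, and the job is handed in when it is done.

```bash
mkdir -p pics
python3 - <<'E'
from workcell import sensors, imaging, spotter
import cv2, numpy as np
o=sensors.get_obs(); print(o['clock'],o['position'],o['ee_rot'],o['ft_force'],o['grip_width'])
a=imaging.camera('scene'); b=imaging.camera('top')
cv2.imwrite('pics/s.png',a); cv2.imwrite('pics/t.png',b)
for c in('scene','top'):
    k=imaging.calibration(c); print(c,np.round(k['mtx'],1).tolist(),np.round(k['R'],4).tolist(),np.round(k['t'],4).tolist())
for l in('tin_left','tray_in','flap_edge','jar','torch','splint','box_in'):
    print(l,[(np.round(d['pixel']).tolist(),round(d['conf'],2)) for d in spotter.look_for(l,'top')])
print(np.round(imaging.calibration('wrist')['tool_from_camera'],4).tolist(),np.round(imaging.calibration('wrist')['mtx'],1).tolist())
print(sensors.get_obs()['clock'])
E
```

```text
0.0 [ 0.17667486 -0.59914473  0.24753665] [ 9.89738156e-01  1.42891208e-01 -1.35749395e-04 -6.83887664e-04] [-0.35309742  0.49991129  0.69410529] 0.9961233356261611
scene [[439.5, 0.0, 325.0], [0.0, 439.5, 246.1], [0.0, 0.0, 1.0]] [[0.9943, 0.1058, -0.0091], [0.0912, -0.8945, -0.4377], [-0.0545, 0.4344, -0.8991]] [-0.5723, 0.0553, 0.936]
top [[456.7, 0.0, 322.5], [0.0, 456.7, 245.3], [0.0, 0.0, 1.0]] [[0.0235, -0.9997, -0.0023], [-0.9936, -0.0231, -0.1105], [0.1104, 0.0049, -0.9939]] [0.065, 0.5905, 1.0763]
tin_left [([266.0, 275.0], 0.71), ([308.0, 254.0], 0.34)]
tray_in [([479.0, 297.0], 0.74)]
flap_edge [([309.0, 225.0], 0.6)]
jar [([171.0, 287.0], 0.85)]
torch [([454.0, 198.0], 0.64), ([477.0, 296.0], 0.2)]
splint [([383.0, 179.0], 0.51), ([308.0, 276.0], 0.38)]
box_in [([309.0, 255.0], 0.55)]
[[-0.0004, -0.9576, -0.2881, 0.0736], [1.0, -0.0004, -0.0, 0.0003], [-0.0001, -0.2881, 0.9576, -0.1244], [0.0, 0.0, 0.0, 1.0]] [[429.1, 0.0, 329.3], [0.0, 429.1, 234.0], [0.0, 0.0, 1.0]]
0.45
```

View pics/t.png

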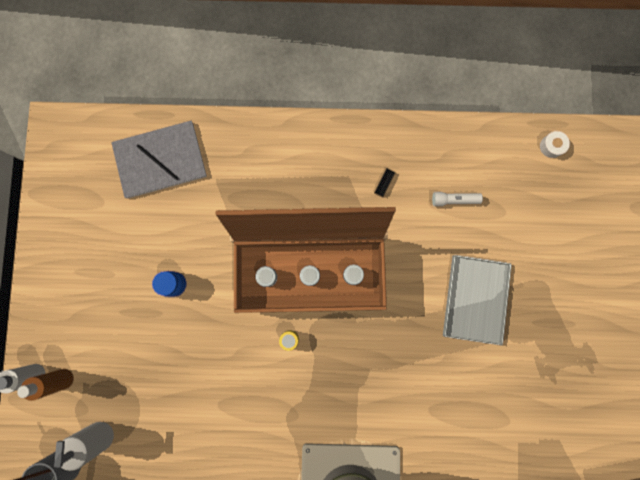

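View pics/s.png

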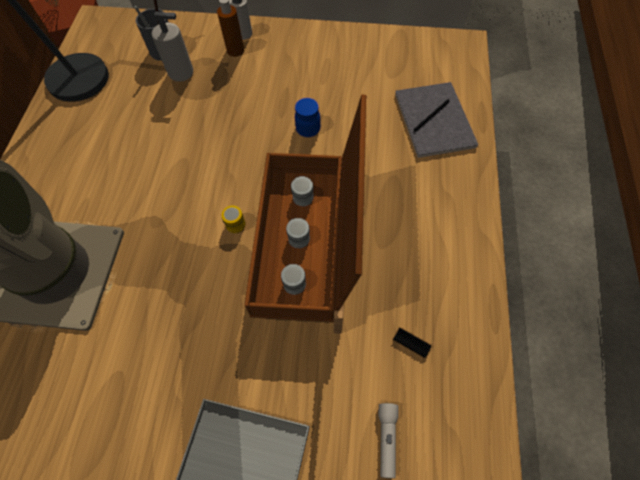

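The top view shows the tins at about (265,275), (309,274) and (353,273). The tray is near (478,299), the box rim's near corners are (235,312) and (386,307), and the flap is open beyond its far edge. In the scene view the tin lids are at about (302,184), (298,227) and (292,273), with the yellow look-alike in front of the box. Next I'll triangulate.

```bash
cat > h.py <<'E'
import numpy as np, cv2
from workcell import sensors, imaging
from scipy.spatial.transform import Rotation as R
def P(c):
    k=imaging.calibration(c); return k['mtx']@np.c_[k['R'],k['t']]
def tri(pt,ps):
    X=cv2.triangulatePoints(P('top'),P('scene'),np.float64(pt).reshape(2,1),np.float64(ps).reshape(2,1)).ravel(); return X[:3]/X[3]
def onz(c,p,z):
    k=imaging.calibration(c); d=k['R'].T@np.linalg.inv(k['mtx'])@[*p,1]; o=-k['R'].T@k['t']; return o+d*(z-o[2])/d[2]
def wristpose():
    o=sensors.get_obs(); T=np.eye(4); T[:3,:3]=R.from_quat(o['ee_rot']).as_matrix(); T[:3,3]=o['position']
    return T
def wonz(T,p,z):
    k=imaging.calibration('wrist'); C=T@k['tool_from_camera']; d=C[:3,:3]@np.linalg.inv(k['mtx'])@[*p,1]; return C[:3,3]+d*(z-C[2,3])/d[2]
def totool(v):
    return wristpose()[:3,:3].T@(np.array(v)-wristpose()[:3,3])
E
python3 - <<'E'
from h import *
np.set_printoptions(precision=4,suppress=True)
for n,a,b in[('L',(265,275),(302,184)),('M',(309,274),(298,227)),('R',(353,273),(292.5,272.5)),('rimNL',(235,312),(268,155)),('rimNR',(386,307),(248.5,311)),('flapTL',(217,212),(363,97)),('flapTR',(395,208),(360,275))]: print(n,tri(a,b))
for n,p in[('tray',[(452,256),(512,263),(503,346),(444,336)])]:
  for q in p: print(n,onz('top',q,.02))
for n,q in[('jar',(169,283)),('torch',(441,199)),('torchend',(483,199)),('spl',(385,182)),('yel',(289,341))]: print(n,onz('top',q,.03))
T=wristpose();print(T)
E
```

```text
L [0.5089 0.2058 0.1046]
M [0.5136 0.1068 0.1019]
R [0.5175 0.0077 0.1084]
rimNL [0.4262 0.27   0.1063]
rimNR [ 0.4444 -0.069   0.0906]
flapTL [0.6176 0.2781 0.2835]
flapTR [ 0.6346 -0.058   0.2842]
tray [ 0.5712 -0.2388  0.02  ]
tray [ 0.5574 -0.3852  0.02  ]
tray [ 0.3575 -0.3592  0.02  ]
tray [ 0.3778 -0.2181  0.02  ]
jar [0.4889 0.4471 0.03  ]
torch [ 0.7104 -0.2101  0.03  ]
torchend [ 0.7128 -0.3133  0.03  ]
spl [ 0.75  -0.072  0.03 ]
yel [0.3581 0.1531 0.03  ]
[[ 0.9591  0.2829 -0.      0.1768]
 [ 0.2829 -0.9591  0.0001 -0.5994]
 [ 0.     -0.0001 -1.      0.2483]
 [ 0.      0.      0.      1.    ]]
```

```bash
python3 -m inch '[[[0.0345,-0.0336,0,0,0,-0.13,-1],[0.069,-0.067,0,0,0,-0.26,-1],[0.1035,-0.1,0,0,0,-0.39,-1],[0.138,-0.134,0,0,0,-0.52,-1],[0.1725,-0.168,0,0,0,-0.65,-1],[0.207,-0.2016,0,0,0,-0.78,-1],[0.2415,-0.235,0,0,0,-0.91,-1],[0.276,-0.269,0,0,0,-1.04,-1],[0.31,-0.302,0,0,0,-1.17,-1],[0.345,-0.336,0,0,0,-1.327,-1]]]'
python3 -c "
from h import *
print(totool([.5175,.0077,.25]),sensors.get_obs()['joint_pos'].round(2), R.from_matrix(wristpose()[:3,:3]).as_matrix().round(3))"
```

```text
clock: 1.45
position: [0.4132, -0.1779, 0.2487]
ee_rot: [0.692, 0.721, -0.0, 0.001]
ft_force: [0.6, -1.1, 0.1]
grip_width: 0.999
grasp_force: 0.0
[ 0.18119413  0.11181219 -0.00145303] [ 0.86 -0.03 -0.54  1.87 -0.02  1.3   0.37] [[-0.041  0.999  0.001]
 [ 0.999  0.041 -0.001]
 [-0.001  0.001 -1.   ]]
```

```bash
python3 -m inch '[[[0.036,0.022,0,0,0,0,-1],[0.072,0.044,0,0,0,0,-1],[0.108,0.067,0,0,0,0,-1],[0.145,0.09,0,0,0,0,-1],[0.181,0.112,0,0,0,0,-1],[0.181,0.112,0,0,0,0,-1],[0.181,0.112,0,0,0,0,-1]]]'
python3 - <<'E'
from h import *
from workcell import spotter
T=wristpose();a=imaging.camera('wrist');cv2.imwrite('pics/w1.png',a);np.save('T1',T)
np.set_printoptions(precision=4,suppress=True)
print(T, sensors.get_obs()['joint_pos'].round(2))
for d in spotter.look_for('tin_right','wrist'): print(d,wonz(T,d['pixel'],.1))
E
```

```text
clock: 2.15
position: [0.5182, 0.0061, 0.2481]
ee_rot: [0.694, 0.72, -0.0, -0.0]
ft_force: [-0.2, -0.5, -0.9]
grip_width: 0.999
grasp_force: 0.0
[[-0.0381  0.9993 -0.0004  0.5182]
 [ 0.9993  0.0381  0.0003  0.0061]
 [ 0.0004 -0.0004 -1.      0.2481]
 [ 0.      0.      0.      1.    ]] [ 0.59  0.16 -0.75  1.71  0.11  1.32 -0.15]
{'pixel': [322.4, 215.8], 'conf': 0.55} [0.5137 0.0095 0.1   ]
```

View pics/w1.png

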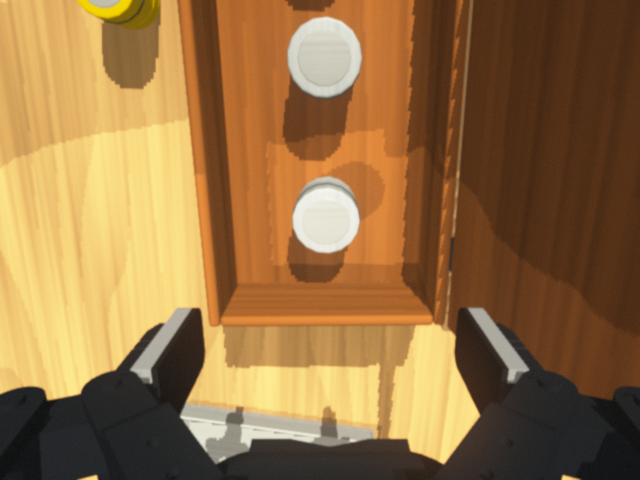

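The wrist view shows the right tin's lid at (326,221) and the middle one's at (324,57). The box rim spans columns 183–470, and the yellow tin is outside at top left.

Run:
```python
from h import *
np.set_printoptions(precision=4,suppress=True)
T=np.load('T1.npy')
for z in(.07,.08,.09,.1,.11):
  r=wonz(T,(326,221),z);m=wonz(T,(324,57),z);print(z,r,m,np.linalg.norm(r-m), [onz('top',p,z)[:2] for p in((265,275),(309,274),(353,273))])
for z in(.1,.11,.12):
  a=wonz(T,(213,326),z);b=wonz(T,(440,324),z);print(z,a,b,np.linalg.norm(a-b))
```

```text
0.07 [ 0.5163 -0.0019  0.07  ] [0.511  0.1091 0.07  ] 0.11118506862045299 [array([0.5119, 0.2109]), array([0.5166, 0.1084]), array([0.5213, 0.006 ])]
0.08 [0.5163 0.0007 0.08  ] [0.5112 0.1081 0.08  ] 0.10751032396235247 [array([0.5114, 0.2096]), array([0.5161, 0.1081]), array([0.5208, 0.0066])]
0.09 [0.5162 0.0034 0.09  ] [0.5113 0.1071 0.09  ] 0.10383557930425195 [array([0.511 , 0.2083]), array([0.5157, 0.1078]), array([0.5203, 0.0072])]
0.1 [0.5162 0.0061 0.1   ] [0.5115 0.1062 0.1   ] 0.10016083464615144 [array([0.5106, 0.207 ]), array([0.5152, 0.1074]), array([0.5198, 0.0079])]
0.11 [0.5162 0.0088 0.11  ] [0.5116 0.1052 0.11  ] 0.09648608998805092 [array([0.5102, 0.2057]), array([0.5147, 0.1071]), array([0.5193, 0.0085])]
0.1 [ 0.4389 -0.0739  0.1   ] [ 0.5996 -0.0663  0.1   ] 0.1608738281316292
0.11 [ 0.4417 -0.0683  0.11  ] [ 0.5965 -0.061   0.11  ] 0.1549716185240179
0.12 [ 0.4445 -0.0627  0.12  ] [ 0.5934 -0.0556  0.12  ] 0.14906940891640647
```

```bash
python3 -m inch '[[[0,-0.001,0.03,0,0,0,-1],[0,-0.001,0.06,0,0,0,-1],[0,-0.001,0.09,0,0,0,-1],[0,-0.001,0.115,0,0,0,-1],[0,-0.001,0.135,0,0,0,-1],[0,-0.001,0.15,0,0,0,-1],[0,-0.001,0.162,0,0,0,-1],[0,-0.001,0.166,0,0,0,-1],[0,-0.001,0.166,0,0,0,-0.3],[0,-0.001,0.166,0,0,0,-0.3]]]' 20
python3 -m inch '[[[0,0,0,0,0,0,-0.3],[0,0,0,0,0,0,-0.3],[0,0,0,0,0,0,-0.3]]]'
python3 - <<'E'
from h import *
T=wristpose();a=imaging.camera('wrist');cv2.imwrite('pics/w2.png',a)
print(sensors.get_obs()['ft_force'])
E
```

```text
clock: 3.25
position: [0.5176, 0.0053, 0.0831]
ee_rot: [0.694, 0.72, 0.0, 0.0]
ft_force: [-0.4, -1.0, -0.5]
grip_width: 0.691
grasp_force: 0.0
clock: 3.55
position: [0.5173, 0.0053, 0.0826]
ee_rot: [0.694, 0.72, 0.0, 0.0]
ft_force: [0.3, -0.6, 0.2]
grip_width: 0.649
grasp_force: 0.0
[-0.03831119 -0.44847595  0.20503541]
```

View pics/w2.png

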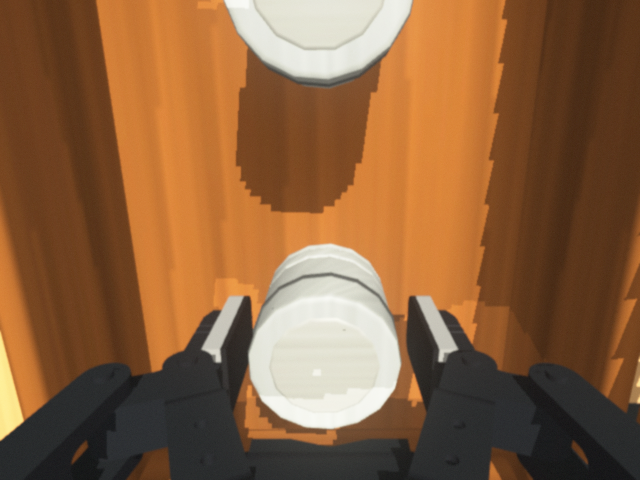

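The right tin stands centred between the pads, which are at about columns 235 and 425 with the lid at (325,370), leaving roughly 5 mm on each side. I'll push gently along tool y.

```bash
python3 -m inch '[[[0,0.003,0,0,0,0,-0.3],[0,0.005,0,0,0,0,-0.3],[0,0.005,0,0,0,0,-0.3]]]'
python3 -m inch '[[[0,0.001,0,0,0,0,-0.3],[0,0.002,0,0,0,0,-0.3],[0,0.002,0,0,0,0,-0.3]]]'
```

```text
clock: 3.9
position: [0.5224, 0.0055, 0.0823]
ee_rot: [0.694, 0.72, 0.0, -0.0]
ft_force: [-0.2, 0.0, 0.3]
grip_width: 0.656
grasp_force: 0.0
clock: 4.2
position: [0.5229, 0.0055, 0.0821]
ee_rot: [0.694, 0.72, -0.001, -0.001]
ft_force: [-7.7, -0.1, 5.9]
grip_width: 0.653
grasp_force: 3.6
```

```bash
python3 -m inch '[[[0,0.001,0,0,0,0,-0.3],[0,0.001,0,0,0,0,-0.3]]]'; python3 -m inch '[[[0,0.001,0,0,0,0,-0.3],[0,0.001,0,0,0,0,-0.3]]]'
```

```text
clock: 4.4
position: [0.5231, 0.0055, 0.082]
ee_rot: [0.694, 0.72, -0.002, -0.001]
ft_force: [-11.7, -1.0, 9.6]
grip_width: 0.653
grasp_force: 5.8
clock: 4.6
position: [0.5232, 0.0055, 0.0819]
ee_rot: [0.694, 0.72, -0.003, -0.002]
ft_force: [-17.0, -0.7, 13.9]
grip_width: 0.648
grasp_force: 8.1
```

Right is fastened: it gives no more than 1 mm at 17 N. I'll back off and go to the middle tin at a lower push.

```bash
python3 -m inch '[[[0,-0.005,0,0,0,0,-0.3],[0,-0.009,0,0,0,0,-0.6],[0,-0.009,-0.02,0,0,0,-1],[0,-0.009,-0.05,0,0,0,-1],[0,-0.009,-0.075,0,0,0,-1],[0.03,-0.009,-0.08,0,0,0,-1],[0.06,-0.009,-0.08,0,0,0,-1],[0.085,-0.009,-0.08,0,0,0,-1],[0.1,-0.009,-0.08,0,0,0,-1],[0.1,-0.009,-0.08,0,0,0,-1]]]'
python3 -c "
from h import *
T=wristpose();print(T[:3,:3].round(4),T[:3,3],sensors.get_obs()['ft_force']);print(totool([.5128,.1065,.082]))"
```

```text
clock: 5.6
position: [0.5132, 0.1077, 0.1625]
ee_rot: [0.693, 0.721, 0.001, -0.0]
ft_force: [0.5, -0.8, -0.9]
grip_width: 1.0
grasp_force: 0.0
[[-3.970e-02  9.992e-01  8.000e-04]
 [ 9.992e-01  3.970e-02  1.000e-03]
 [ 1.000e-03  9.000e-04 -1.000e+00]] [0.51321846 0.10769097 0.16254516] [ 0.54829346 -0.82389024 -0.86350957]
[-0.00125318 -0.00053585  0.08054352]
```

```bash
python3 -m inch '[[[0,0,0.025,0,0,0,-1],[-0.001,0,0.05,0,0,0,-1],[-0.001,0,0.07,0,0,0,-0.6],[-0.001,0,0.08,0,0,0,-0.3],[-0.001,0,0.08,0,0,0,-0.3],[-0.001,0,0.08,0,0,0,-0.3],[-0.001,0,0.08,0,0,0,-0.3],[-0.001,0.003,0.08,0,0,0,-0.3],[-0.001,0.005,0.08,0,0,0,-0.3],[-0.001,0.005,0.08,0,0,0,-0.3]]]'
python3 -m inch '[[[0,0.001,0,0,0,0,-0.3],[0,0.002,0,0,0,0,-0.3],[0,0.002,0,0,0,0,-0.3]]]'
```

```text
clock: 6.6
position: [0.5183, 0.1044, 0.0825]
ee_rot: [0.694, 0.72, -0.0, -0.0]
ft_force: [-4.5, -0.6, 3.5]
grip_width: 0.652
grasp_force: 1.9
clock: 6.9
position: [0.5186, 0.1045, 0.0822]
ee_rot: [0.694, 0.72, -0.002, -0.001]
ft_force: [-12.8, -0.8, 11.9]
grip_width: 0.65
grasp_force: 6.7
```

Middle is fastened too, so the left one should be loose. I'll check it the same way.

```bash
python3 -m inch '[[[0,-0.003,0,0,0,0,-0.3],[0,-0.007,0,0,0,0,-0.6],[0,-0.007,-0.02,0,0,0,-1],[0,-0.007,-0.05,0,0,0,-1],[0,-0.007,-0.075,0,0,0,-1],[0.03,-0.007,-0.08,0,0,0,-1],[0.06,-0.007,-0.08,0,0,0,-1],[0.085,-0.007,-0.08,0,0,0,-1],[0.1,-0.007,-0.08,0,0,0,-1],[0.1,-0.007,-0.08,0,0,0,-1]]]'
python3 - <<'E'
from h import *
from workcell import spotter
T=wristpose();a=imaging.camera('wrist');cv2.imwrite('pics/w3.png',a);np.save('T3',T)
print(T[:3,3],totool([.5085,.2065,.082]))
for d in spotter.look_for('tin_left','wrist'): print(d,wonz(T,d['pixel'],.098))
E
```

```text
clock: 7.9
position: [0.5094, 0.2066, 0.1626]
ee_rot: [0.693, 0.721, 0.001, -0.0]
ft_force: [1.1, -0.7, -0.4]
grip_width: 1.003
grasp_force: 0.0
[0.50944191 0.20662457 0.16256232] [ 0.00171932 -0.001313    0.0803617 ]
{'pixel': [323.8, 256.4], 'conf': 0.92} [0.50693001 0.21198253 0.098     ]
```

View pics/w3.png

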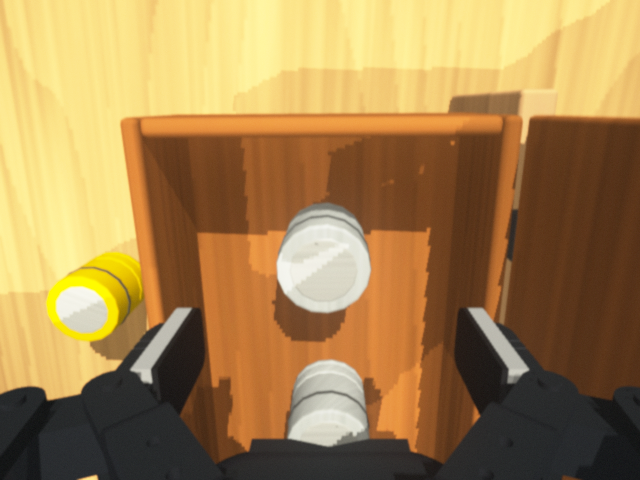

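The left tin is under the jaws with its lid at (324,268), the box's left rim is at row 125, and the yellow tin is outside at (95,300).

```bash
python3 -m inch '[[[0.001,-0.001,0.025,0,0,0,-1],[0.001,-0.001,0.05,0,0,0,-1],[0.001,-0.001,0.07,0,0,0,-0.6],[0.001,-0.001,0.08,0,0,0,-0.3],[0.001,-0.001,0.08,0,0,0,-0.3],[0.001,-0.001,0.08,0,0,0,-0.3],[0.001,-0.001,0.08,0,0,0,-0.3],[0.001,0.002,0.08,0,0,0,-0.3],[0.001,0.004,0.08,0,0,0,-0.3],[0.001,0.004,0.08,0,0,0,-0.3]]]'
python3 -m inch '[[[0,0.001,0,0,0,0,-0.3],[0,0.003,0,0,0,0,-0.3],[0,0.003,0,0,0,0,-0.3]]]'
python3 -m inch '[[[0,0.001,0,0,0,0,-0.3],[0,0.002,0,0,0,0,-0.3],[0,0.002,0,0,0,0,-0.3]]]'
```

```text
clock: 9.0
position: [0.5144, 0.2053, 0.0826]
ee_rot: [0.694, 0.72, 0.0, 0.0]
ft_force: [-0.3, 0.2, -0.3]
grip_width: 0.648
grasp_force: 0.0
clock: 9.3
position: [0.5171, 0.2054, 0.0823]
ee_rot: [0.694, 0.72, 0.0, 0.0]
ft_force: [-0.9, 1.1, 0.6]
grip_width: 0.65
grasp_force: 0.0
clock: 9.6
position: [0.5191, 0.2054, 0.0823]
ee_rot: [0.694, 0.72, 0.0, 0.0]
ft_force: [-0.2, -0.1, 0.4]
grip_width: 0.65
grasp_force: 0.0
```

It slides, so the left tin is loose. Next: grip and lift.

```bash
python3 -m inch '[[[0,-0.002,0,0,0,0,0],[0,-0.002,0,0,0,0,0.5],[0,-0.002,0,0,0,0,1],[0,-0.002,0,0,0,0,1],[0,-0.002,0,0,0,0,1],[0,-0.002,0,0,0,0,1],[0,-0.002,0,0,0,0,1]]]' 30
python3 -m inch '[[[0,0,-0.003,0,0,0,1],[0,0,-0.008,0,0,0,1],[0,0,-0.008,0,0,0,1]]]'
```

```text
clock: 10.3
position: [0.5169, 0.2054, 0.0824]
ee_rot: [0.694, 0.72, 0.0, 0.0]
ft_force: [-1.1, 0.2, 4.1]
grip_width: 0.517
grasp_force: 30.9
clock: 10.6
position: [0.5172, 0.2054, 0.0909]
ee_rot: [0.694, 0.72, 0.0, 0.0]
ft_force: [0.6, 0.8, -1.4]
grip_width: 0.516
grasp_force: 30.8
```

```bash
python3 -m inch '[[[0,0,-0.03,0,0,0,1],[0,0,-0.065,0,0,0,1],[0,0,-0.1,0,0,0,1],[0,0,-0.13,0,0,0,1],[-0.03,-0.004,-0.13,0,0,0,1],[-0.07,-0.01,-0.13,0,0,0,1],[-0.11,-0.015,-0.13,0,0,0,1],[-0.15,-0.021,-0.13,0,0,0,1],[-0.19,-0.027,-0.13,0,0,0,1],[-0.23,-0.032,-0.13,0,0,0,1]]]'
python3 -m inch '[[[-0.04,-0.006,0,0,0,0,1],[-0.08,-0.011,0,0,0,0,1],[-0.12,-0.017,0,0,0,0,1],[-0.16,-0.023,0,0,0,0,1],[-0.2,-0.028,0,0,0,0,1],[-0.24,-0.034,0,0,0,0,1],[-0.26,-0.037,0,0,0,0,1],[-0.273,-0.039,0,0,0,0,1],[-0.273,-0.039,0,0,0,0,1]]]'
python3 - <<'E'
from h import *
from workcell import spotter
T=wristpose();a=imaging.camera('wrist');cv2.imwrite('pics/w4.png',a)
print(T.round(4),totool([.466,-.300,.04]),sensors.get_obs()['grasp_force'],sensors.get_obs()['joint_pos'].round(2))
E
```

```text
clock: 11.6
position: [0.4926, -0.0273, 0.2204]
ee_rot: [0.694, 0.72, -0.0, 0.0]
ft_force: [1.0, -0.3, -1.0]
grip_width: 0.52
grasp_force: 31.1
clock: 12.5
position: [0.4635, -0.3011, 0.22]
ee_rot: [0.695, 0.719, -0.0, -0.0]
ft_force: [-0.3, 1.1, -1.0]
grip_width: 0.523
grasp_force: 31.1
[[-3.390e-02  9.994e-01 -4.000e-04  4.635e-01]
 [ 9.994e-01  3.390e-02  1.000e-04 -3.011e-01]
 [ 1.000e-04 -4.000e-04 -1.000e+00  2.200e-01]
 [ 0.000e+00  0.000e+00  0.000e+00  1.000e+00]] [-0.00080072  0.00185039  0.18014272] 31.080597639083862 [ 0.94  0.23 -0.51  1.67  0.12  1.27  0.44]
```

View pics/w4.png

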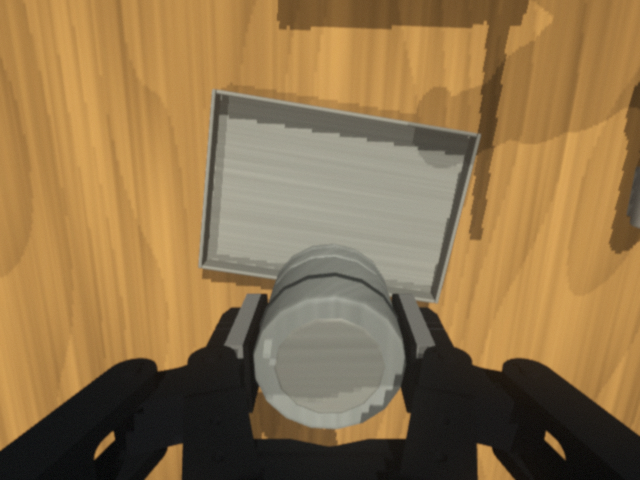

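The tin is held upright. The tray corners are at (218,92), (479,136), (436,300) and (204,267).

```bash
python3 - <<'E'
from h import *
T=wristpose()
c=np.mean([wonz(T,p,.02) for p in((218,92),(479,136),(436,300),(204,267))],0);print(c,totool(c))
E
python3 -m inch '[[[0,0.001,0.03,0,0,0,1],[0,0.001,0.06,0,0,0,1],[0,0.001,0.09,0,0,0,1],[0,0.001,0.12,0,0,0,1],[0,0.001,0.14,0,0,0,1],[0,0.001,0.155,0,0,0,1],[0,0.001,0.165,0,0,0,1],[0,0.001,0.17,0,0,0,1],[0,0.001,0.17,0,0,0,1]]]'
```

```text
[ 0.46887686 -0.29934108  0.02      ] [-0.00025723  0.00475068  0.2001428 ]
clock: 13.45
position: [0.4652, -0.2995, 0.0504]
ee_rot: [0.694, 0.72, 0.0, -0.0]
ft_force: [0.2, -0.2, -0.5]
grip_width: 0.518
grasp_force: 31.1
```

Now at z 0.0504, with touchdown expected near 0.035. I'll go down slowly.

```bash
python3 -m inch '[[[0,0,0.003,0,0,0,1],[0,0,0.006,0,0,0,1],[0,0,0.009,0,0,0,1],[0,0,0.009,0,0,0,1]]]'
python3 -m inch '[[[0,0,0.002,0,0,0,1],[0,0,0.003,0,0,0,1],[0,0,0.003,0,0,0,1]]]'
python3 -m inch '[[[0,0,0.001,0,0,0,1],[0,0,0.002,0,0,0,1],[0,0,0.002,0,0,0,1]]]'
```

```text
clock: 13.85
position: [0.4649, -0.2998, 0.041]
ee_rot: [0.694, 0.72, -0.0, -0.0]
ft_force: [-0.2, 0.6, -0.4]
grip_width: 0.521
grasp_force: 31.1
clock: 14.15
position: [0.465, -0.2998, 0.0382]
ee_rot: [0.694, 0.72, -0.0, -0.0]
ft_force: [-1.1, 0.3, -0.2]
grip_width: 0.517
grasp_force: 31.1
clock: 14.45
position: [0.4649, -0.2998, 0.0362]
ee_rot: [0.694, 0.72, -0.0, -0.0]
ft_force: [-0.0, 0.4, -1.2]
grip_width: 0.517
grasp_force: 31.1
```

```bash
python3 -m inch '[[[0,0,0.001,0,0,0,1],[0,0,0.002,0,0,0,1],[0,0,0.002,0,0,0,1]]]'
python3 -m inch '[[[0,0,0.001,0,0,0,1],[0,0,0.001,0,0,0,1]]]'
```

```text
clock: 14.75
position: [0.465, -0.2998, 0.0342]
ee_rot: [0.694, 0.72, -0.0, -0.0]
ft_force: [0.1, 0.4, -0.8]
grip_width: 0.521
grasp_force: 31.1
clock: 14.95
position: [0.465, -0.2998, 0.0332]
ee_rot: [0.694, 0.72, -0.0, -0.0]
ft_force: [0.5, 0.2, -0.8]
grip_width: 0.518
grasp_force: 31.1
```

```bash
python3 -m inch '[[[0,0,0.001,0,0,0,1],[0,0,0.0015,0,0,0,1],[0,0,0.0015,0,0,0,1]]]'
python3 -m inch '[[[0,0,0.001,0,0,0,1],[0,0,0.0015,0,0,0,1],[0,0,0.0015,0,0,0,1]]]'
```

```text
clock: 15.25
position: [0.4652, -0.2999, 0.0324]
ee_rot: [0.694, 0.72, -0.0, 0.0]
ft_force: [-1.9, 2.2, 7.5]
grip_width: 0.52
grasp_force: 31.9
clock: 15.55
position: [0.4652, -0.2999, 0.0323]
ee_rot: [0.694, 0.72, -0.0, 0.0]
ft_force: [-9.5, 4.8, 24.4]
grip_width: 0.52
grasp_force: 33.6
```

Touchdown. I'll back off 2 mm to relax the force, then release.

```bash
python3 -m inch '[[[0,0,-0.002,0,0,0,1],[0,0,-0.0022,0,0,0,1],[0,0,-0.0022,0,0,0,0.3],[0,0,-0.0022,0,0,0,-0.2],[0,0,-0.0022,0,0,0,-0.6],[0,0,-0.0022,0,0,0,-1],[0,0,-0.0022,0,0,0,-1],[0,0,-0.0022,0,0,0,-1],[0,0,-0.0022,0,0,0,-1]]]' 20
python3 -m inch '[[[0,0,-0.01,0,0,0,-1],[0,0,-0.03,0,0,0,-1],[0,0,-0.06,0,0,0,-1],[0,0,-0.1,0,0,0,-1],[0,0,-0.15,0,0,0,-1],[0,0,-0.2,0,0,0,-1],[0,0,-0.24,0,0,0,-1],[0,0,-0.26,0,0,0,-1],[0,0,-0.26,0,0,0,-1]]]'
python3 - <<'E'
from h import *
a=imaging.camera('wrist');cv2.imwrite('pics/w5.png',a)
b=imaging.camera('top');cv2.imwrite('pics/t5.png',b)
s=imaging.camera('scene');cv2.imwrite('pics/s5.png',s)
cv2.imwrite('pics/c5.png',np.vstack([np.hstack([cv2.resize(a,(400,300)),cv2.resize(s,(400,300))]),np.hstack([cv2.resize(b[180:380,200:400],(300,300)),b[180:380,400:600].repeat(1,0).copy() if 0 else cv2.resize(b[180:380,400:600],(500,300))])]))
E
```

```text
clock: 16.45
position: [0.465, -0.2998, 0.0325]
ee_rot: [0.694, 0.72, -0.0, 0.0]
ft_force: [0.0, -0.8, -0.0]
grip_width: 1.0
grasp_force: 0.0
clock: 17.35
position: [0.4662, -0.3, 0.2968]
ee_rot: [0.694, 0.72, 0.0, 0.003]
ft_force: [1.0, 0.6, 0.7]
grip_width: 0.999
grasp_force: 0.0
```

View pics/c5.png

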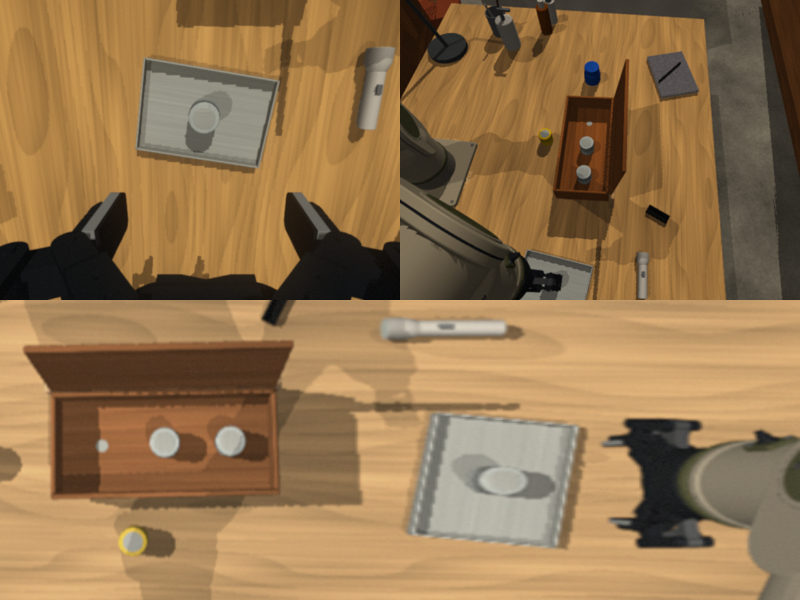

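The tin stands upright in the middle of the tray, released. In the box only the stud is left at the left place, and the other two tins are in place. For the flap I'll shut the fingers and go over and behind it.

```bash
python3 -m inch '[[[0.02,0.02,-0.04,0,0,0,0],[0.06,0.045,-0.06,0,0,0,1],[0.1,0.07,-0.06,0,0,0,1],[0.14,0.095,-0.06,0,0,0,1],[0.18,0.12,-0.06,0,0,0,1],[0.22,0.145,-0.06,0,0,0,1],[0.26,0.17,-0.06,0,0,0,1],[0.3,0.195,-0.06,0,0,0,1],[0.345,0.22,-0.06,0,0,0,1],[0.39,0.238,-0.06,0,0,0,1]]]'
python3 - <<'E'
from h import *
b=imaging.camera('wrist');cv2.imwrite('pics/w6.png',b)
T=wristpose();print(T.round(4),sensors.get_obs()['grip_width'],sensors.get_obs()['joint_pos'].round(2))
print(totool([.69,.1,.256]))
E
```

```text
clock: 18.5
position: [0.6895, 0.0995, 0.3502]
ee_rot: [0.695, 0.719, -0.001, -0.001]
ft_force: [0.4, 0.0, -0.2]
grip_width: -0.001
grasp_force: 0.0
[[-0.0467  0.9989 -0.0055  0.6886]
 [ 0.9989  0.0467  0.0044  0.1108]
 [ 0.0047 -0.0053 -1.      0.3486]
 [ 0.      0.      0.      1.    ]] 0.00045709638453251633 [ 0.17  0.56 -0.69  1.02  0.34  1.67 -0.36]
[-0.01124016  0.00136865  0.09252207]
```

View pics/w6.png

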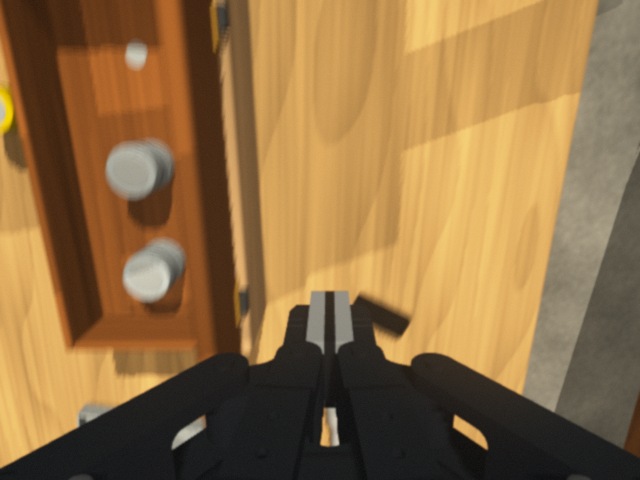

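The shut fingers, at columns 308–350, hang on the far side of the flap, whose edge is at about columns 200–240. I can descend.

```bash
python3 -m inch '[[[0,0,0.03,0,0,0,1],[0,0,0.06,0,0,0,1],[0,0,0.085,0,0,0,1],[0,0,0.092,0,0,0,1],[0,-0.015,0.092,0,0,0,1],[0,-0.03,0.092,0,0,0,1],[0,-0.04,0.092,0,0,0,1],[0,-0.04,0.092,0,0,0,1]]]'
```

```text
clock: 19.35
position: [0.6484, 0.0973, 0.262]
ee_rot: [0.694, 0.72, 0.0, 0.001]
ft_force: [-1.0, 0.6, 4.5]
grip_width: 0.004
grasp_force: 0.3
```

```bash
python3 -c "
from h import *
print(wristpose().round(4))"
python3 -m inch '[[[0,-0.01,-0.002,0,0,0,1],[0,-0.02,-0.004,0,0,0,1],[0,-0.03,-0.004,0,0,0,1],[0,-0.03,-0.004,0,0,0,1]]]'
```

```text
[[-3.640e-02  9.993e-01  1.500e-03  6.484e-01]
 [ 9.993e-01  3.640e-02 -2.000e-04  9.730e-02]
 [-2.000e-04  1.500e-03 -1.000e+00  2.620e-01]
 [ 0.000e+00  0.000e+00  0.000e+00  1.000e+00]]
clock: 19.75
position: [0.6178, 0.0959, 0.2649]
ee_rot: [0.694, 0.72, -0.0, 0.0]
ft_force: [-0.2, -0.4, 1.2]
grip_width: -0.0
grasp_force: 0.5
```

```bash
python3 -m inch '[[[0,-0.017,0.003,0,0,0,1],[0,-0.034,0.007,0,0,0,1],[0,-0.052,0.014,0,0,0,1],[0,-0.07,0.021,0,0,0,1],[0,-0.07,0.021,0,0,0,1]]]'
python3 - <<'E'
from h import *
s=imaging.camera('scene');cv2.imwrite('pics/s7.png',s)
E
```

```text
clock: 20.25
position: [0.5473, 0.0934, 0.2436]
ee_rot: [0.694, 0.72, -0.001, 0.0]
ft_force: [0.8, 0.2, -0.4]
grip_width: -0.0
grasp_force: 0.0
```

View pics/s7.png

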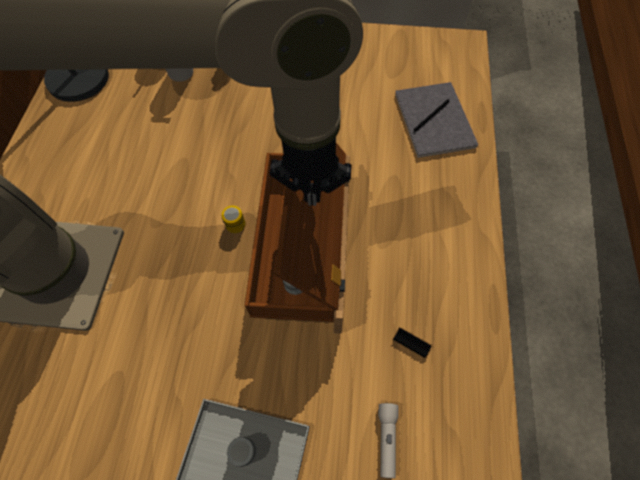

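The flap has come down partway over the box and the tin still stands in the tray at (240,452). I'll continue along the arc.

```bash
python3 -m inch '[[[0,-0.014,0.009,0,0,0,1],[0,-0.026,0.018,0,0,0,1],[0,-0.037,0.03,0,0,0,1],[0,-0.047,0.043,0,0,0,1],[0,-0.055,0.057,0,0,0,1],[0,-0.061,0.072,0,0,0,1],[0,-0.064,0.082,0,0,0,1],[0,-0.066,0.091,0,0,0,1],[0,-0.066,0.091,0,0,0,1]]]'
python3 -m inch '[[[0,-0.001,0.004,0,0,0,1],[0,-0.001,0.008,0,0,0,1],[0,-0.001,0.008,0,0,0,1]]]'
python3 -m inch '[[[0,0,0.002,0,0,0,1],[0,0,0.003,0,0,0,1],[0,0,0.003,0,0,0,1]]]'
```

```text
clock: 21.2
position: [0.4825, 0.091, 0.1514]
ee_rot: [0.694, 0.72, -0.001, -0.001]
ft_force: [-1.0, -0.1, -0.2]
grip_width: 0.004
grasp_force: 0.0
clock: 21.5
position: [0.482, 0.0911, 0.1442]
ee_rot: [0.694, 0.72, -0.0, -0.0]
ft_force: [0.0, -1.0, -1.0]
grip_width: 0.001
grasp_force: 0.0
clock: 21.8
position: [0.4823, 0.0911, 0.1426]
ee_rot: [0.694, 0.72, 0.0, 0.0]
ft_force: [-4.8, -1.5, 12.6]
grip_width: -0.0
grasp_force: 6.3
```

```bash
python3 -m inch '[[[0,0,0.001,0,0,0,1],[0,0,0.001,0,0,0,1],[0,0,0.001,0,0,0,1]]]'
python3 -m inch '[[[0,0,-0.03,0,0,0,1],[0,0,-0.07,0,0,0,1],[0,0,-0.11,0,0,0,1],[-0.04,0,-0.13,0,0,0,1],[-0.09,0,-0.14,0,0,0,1],[-0.14,0,-0.14,0,0,0,1],[-0.19,0,-0.14,0,0,0,1],[-0.23,0,-0.14,0,0,0,1],[-0.27,0,-0.14,0,0,0,1],[-0.27,0,-0.14,0,0,0,1]]]'
python3 - <<'E'
from h import *
a=imaging.camera('scene');b=imaging.camera('top')
cv2.imwrite('pics/c8.png',np.hstack([cv2.resize(a[100:480,150:450],(400,500)),cv2.resize(b[150:380,200:400],(400,500))]))
E
```

```text
clock: 22.1
position: [0.4823, 0.0912, 0.1424]
ee_rot: [0.694, 0.72, -0.0, 0.001]
ft_force: [-10.0, -2.1, 23.5]
grip_width: -0.001
grasp_force: 11.9
clock: 23.1
position: [0.4906, -0.1851, 0.2799]
ee_rot: [0.697, 0.717, -0.001, 0.0]
ft_force: [-0.1, 0.0, -0.3]
grip_width: 0.004
grasp_force: 0.0
```

View pics/c8.png

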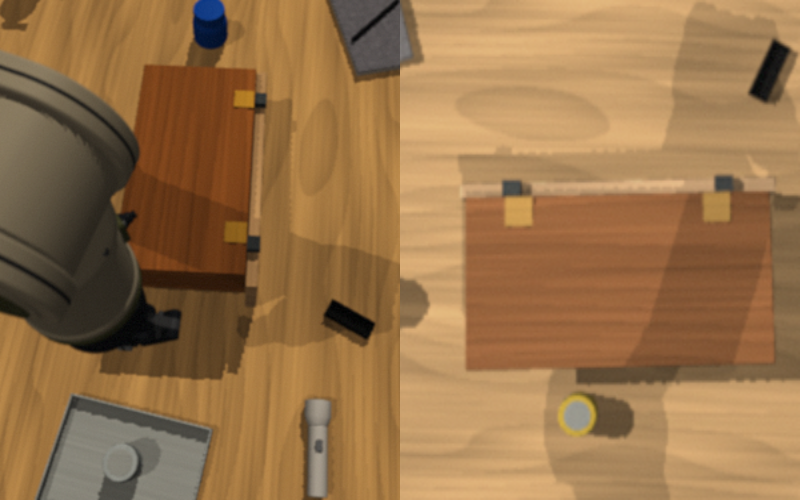

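The flap lies flat on the rim, and it stopped hard at 23 N. The tin stands in the tray and the bystanders are untouched. Handing in.

```bash
python3 -c "
from workcell import order
print(order.hand_in())"
```

```text
the job is handed in; nothing more can be done
None
```

The left tin was the loose one; it now stands upright in the steel tray, the flap is shut and the job is handed in (no verdict was returned).

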